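# Release the filter slide of the bone-dust extractor

## Task

The dust extractor's filter is due for a change. Take the blue pin tool out of the instrument stand, hold down the red release in the recess of the grey filter slide with its pin, and keep it held down while you push the slide out of the extractor, all the way to its stop. Then put the pin tool back upright in the stand, pin fully down in a hole, without disturbing the other instruments, the spray bottle or the vial.

Things in the scene. Friction and masses are not known exactly. Their poses are not given: they have to be found in the camera images.
- extractor: Bench dust extractor: low white box 300 mm wide (its y), 240 mm deep (its x), 85 mm high, steel grille on top. It does not move. Origin: centre of its underside, z up. Its front looks along its own -x, and the filter slide comes out that way. A flat switch and a 9 mm high dial sit on the top at the front corners, 85 mm ahead of the origin and 130 mm to either side.
- slide (a joint): How far the filter slide is out of the front of the extractor, in m: 0 home and latched, 0.085 fully out at its stop. It runs level along the extractor's own -x with about 1.5 N of friction and stays where it is left. Its front is a dark grey bezel 217 mm wide (y), 43 mm deep (x), 30 mm high, top level with the extractor's top; a pleated filter panel follows behind.
- recess (a point): Centre of the mouth of the round recess in the bezel of the filter slide, at the bezel's top, 85 mm above the bench; moves with the slide, axes as the extractor's. The recess, ringed in yellow, is upright, 13 mm in diameter, with a 2 mm chamfer: too small for a fingertip. A pin in it pushes on its wall and so carries the slide along.
- release (a joint): How far the release is pressed down, in m: 0 at rest, 0.006 at the bottom. It springs back up: 1.4 N to start, 3.9 N at 3.5 mm, 5.6 N at the bottom. The slide is unlatched only while it is pressed 3.5 mm or more (4 to 6 mm is safe); let go within the first 22 mm of the slide's way, it catches again. It is meant to be held down while the slide is pushed out.
- release_top (a point): Centre of the flat top of the red release, a 12 mm plunger in the recess, at rest 6 mm below the bezel's top; moves with it.
- pin_handle (a point): Centre (half-way up) of the pin tool's blue handle: 16 x 16 mm square, 75 mm long along its z (up); x and y are normal to its flat sides. Below the handle is a black round guard, 24 mm wide, 5 mm thick, its underside 42.5 mm below this point; then a steel pin, 6 mm in diameter, 50 mm long, pointing down. About 60 g. In the stand, the guard's underside rests on the stand's top.
- pin_tip (a point): The flat end of the pin of the pin tool, 92.5 mm below the centre of the handle; axes as the handle's.
- stand_top (a point): Centre of the top of the instrument stand, a fixed beige block 50 mm (its x) by 190 mm (its y) and 65 mm high, z up. It has three upright round holes, 13 mm in diameter with a 2 mm chamfer and 56 mm deep, at y = -60, 0 and +60 mm. The pin tool, the brush and the spatula stand one in each, in any order.
- brush_mid (a point): Half-way up a small brush standing in the stand, a bystander: round wooden handle 10 mm in diameter, 130 mm long, bristles up, reaching 74 mm above the stand's top.
- spatula_mid (a point): Half-way up a steel spatula standing in the stand, a bystander: round handle 10 mm in diameter, 129 mm long, flat blade up, reaching 73 mm above the stand's top.
- bottle_mid (a point): Half-way up a spray bottle with a blue head, a bystander: 70 mm in diameter, 178 mm high.
- vial_mid (a point): Half-way up a small glass vial with a white cap, a bystander: 27 mm in diameter, 58 mm high.

How it is judged:
On the way:
1. the slide has been pushed out more than 60 mm with the pin tool still holding the release down (value of joint slide above 0.06 m and value of joint release above 0.0025 m and contact force between pin_tool and release above 0.5 N), for 0.05 s.
At the end, for the whole second after the job is handed in: The filter slide is out to its stop (at least 78 of 85 mm), and the pin tool stands in the stand, upright within 0.15 rad, its guard down on the stand's top within 6 mm, let go (value of joint slide above 0.078 m and z of pin_handle in the frame of stand_top between 0.036 and 0.048 m and x of pin_handle in the frame of stand_top between -0.02 and 0.02 m and y of pin_handle in the frame of stand_top between -0.08 and 0.08 m and angle between pin_handle's own z axis and vertical below 0.15 rad); the robot touches nothing.
It fails at once if the brush or the spatula is moved by more than 30 mm or tipped beyond 0.4 rad (distance of any of brush_mid, spatula_mid from where it was at the start of the episode above 0.03 m or angle between any of brush_mid, spatula_mid's own z axis and vertical above 0.4 rad).
It fails at once if the spray bottle or the vial is moved by more than 30 mm (distance of any of bottle_mid, vial_mid from where it was at the start of the episode above 0.03 m).
It also fails if it takes over 58 s, if anything falls off the work surface, if the arm or the gripper's body presses on something with over 40 N, if the wrist force passes 120 N, or if a joint passes its speed limit or range.

## Robot

A 7-joint arm with a two-finger parallel gripper is mounted at the origin on the work surface. World frame = base frame: x ahead of the robot, y to its left, z up, the work surface at z = 0. Lengths are in m, angles in rad, forces in N, time in s.
With the tool pointing down it reaches from about 0.35 to 0.775 m from the base axis. Payload 3.1 kg.
Tool frame: the origin (TCP) lies at the very end of the fingers, on their centre line; the grasp point (between the pads) lies 19 mm behind it; z points along the fingers, y is the line along which they close (so a half turn about z gives the same grasp; the last joint's range is limited). The gripper opens to 85 mm and grips with 20 to 120 N. Pads are 22 mm wide; open, the fingers measure 114 mm over their backs; the gripper's body (76 mm by 85 mm) begins 54 mm behind the grasp point. The pads swing forward as they close: fully open they stand 13 mm farther back than shut.
Start: joints at [1.145, 0.311, 0.014, 1.512, -0.004, 1.319, -0.027], TCP at [0.206, -0.51, 0.231] pointing down, gripper open.
Joint ranges: [-2.7, 2.7], [-0.3, 1.91], [-1.27, 1.3], [0.12, 2.57], [-1.44, 4.58], [0.2, 2.03], [-3.05, 3.05]. Speed limits (rad/s): [2.79, 2.79, 3.14, 3.14, 3.14, 3.14, 3.14].

## Interface

Orientations are given as a 3x3 rotation matrix whose columns are the frame's x, y, z axes.
In Python, from bench import readout, cams, bot, boxes_of, cut_out gives the robot as it stands.
- The arm moves only by the tool carry_out, never from a script. Its argument "moves" is a list of rows, each a list of 7 numbers: the gripper's target within -1 to 1 (shut at 1, half-way at 0, fully open at -1), then the shift along the world's x, y, z in m, then the turn, a rotation vector about the world's x, y, z in rad. A call has exactly 8 rows; each row is the pose to reach, as a shift and turn from the pose commanded when the call began; what a row does not reach only later rows make up. A row lasts 1/10 s, in which the tool goes at most 50 mm and 8.59 degrees, less where a joint would pass 70% of its speed; a pose out of reach is approached as far as the arm can. A call with a gripper value outside its range is refused whole. The fingers move at their own pace and stop on an object; the grip force is fixed at half the most. Time passes only in rows, so rows that repeat a pose let the fingers close, or fill a call up. It gives the time, the measured TCP pose, the force, the opening and the grip force at its end, in the units of the state.
- readout.observe(): the state, without advancing time (a new reading comes with each control period).
- cams.snapshot(name): name is "side" or "top" or "wrist"; returns a dict with "color" (384x512x3 uint8, blue, green, red), "intrinsics" (3x3 intrinsics, pixels), "dist_coeffs" ([k1, k2, p1, p2, k3] as OpenCV has them; the pictures are not rectified), "extrinsics" (4x4, takes a point from camera to world coordinates). Camera axes: x right, y up, looking along -z (the intrinsics and any distortion apply to the point x, -y, -z); pixel columns grow to the right and rows downward; lengths in m; the calibration is good to about 2 mm. A picture is of the moment at which its call begins. There is no depth.
- bot.hand_in(): hands the job in; it is judged then, once.
Trained networks look in a picture, given as the dict that the camera call returned (one of the last four; its "shot" number tells which), for a name from the list of things; names that differ only in an ending like _2 or _b are one class to them, and where a whole thing is asked for, a point or a joint stands for the part that bears it (a point fixed in the world has none). Each returns a list of dicts, best first, with "p" (0 to 1); they miss things now and then, are a little off and sometimes report something else, mostly with a low value. They report only what shows in the picture. A call takes as long as a camera call.
- boxes_of(label, picture): "box" ([centre column, centre row, width, height] in pixels, round what is visible of it).
- cut_out(label, picture): "mask" (384x512 bool, what is visible of it) and "box" ([centre column, centre row, width, height] in pixels, round what is visible of it).
The state is a dict: "time_s": time; "joint_positions": joint angles; "joint_velocities": joint speeds; "joint_efforts": joint torques, N m; "tool_pos": TCP position; "tool_rot": TCP orientation; "ft_force": force on the tool from outside, world axes, zero at the start; "wrist_torque": the same for the moment, N m; "width": opening from 0.0 (shut) to 1.0 (fully open); "grip_force": force on a finger pad.
Only numpy, scipy, OpenCV 4.12 (cv2) and the standard library are available. Lean on these libraries where they do the work, as an engineer would, in place of code of your own. Each camera call takes 0.05 s, during which the arm holds its last target. There are 200 camera calls.

## Working session

There is one attempt and no reset: what is moved stays moved. The work goes in short steps, Python scripts to look and compute and a tool call to move; the robot and the scene stay as the last step left them, time stands still between calls to the robot, and variables do not carry over. Pictures are saved under pics/ and viewed, at most 10 in all, crops included, and the job is handed in when it is done.

Besides the shell and the picture viewer there is one more tool, called after "Emit:" as a command line: name --pt "numbers of a row" for each row, then --argument value for the rest. carry_out: Moves the arm, as the interface text tells. Its arguments: {"type":"object","properties":{"moves":{"type":"array","items":{"type":"array","items":{"type":"number"}}}},"required":["moves"]}

```bash
mkdir -p pics
cat > h.py <<'E'
import numpy as np, cv2
from bench import readout, cams, bot, boxes_of, cut_out
def ray(p,uv):
    u=cv2.undistortPoints(np.array([[uv]],float),np.array(p["intrinsics"]),np.array(p["dist_coeffs"]))[0,0]
    E=np.array(p["extrinsics"]); d=E[:3,:3]@np.array([u[0],-u[1],-1]); return E[:3,3],d/np.linalg.norm(d)
def atz(p,uv,z):
    o,d=ray(p,uv); return o+d*(z-o[2])/d[2]
def proj(p,X):
    E=np.linalg.inv(np.array(p["extrinsics"])); c=(E[:3,:3]@np.atleast_2d(X).T).T+E[:3,3]
    c=c*[1,-1,-1]
    return cv2.projectPoints(c,np.zeros(3),np.zeros(3),np.array(p["intrinsics"]),np.array(p["dist_coeffs"]))[0][:,0]
E
python3 - <<'E'
from h import *
ims=[]
for n in ["top","side"]:
    p=cams.snapshot(n); ims.append(p["color"])
    print(n,np.round(p["extrinsics"],3).tolist())
    for l in ["extractor","slide","recess","release","pin_handle","stand_top","brush_mid","spatula_mid","bottle_mid","vial_mid"]:
        try: print(l,[(round(b["p"],2),np.round(b["box"],1).tolist()) for b in boxes_of(l,p)[:2]])
        except Exception as e: print(l,e)
for n,i in zip(["top","side"],ims): cv2.imwrite(f"pics/{n}0.png",cv2.resize(i,(800,600),interpolation=cv2.INTER_CUBIC))
s=readout.observe(); print(s)
E
```

```text
top [[-0.023, 0.991, -0.13, 0.409], [-1.0, -0.024, -0.011, 0.004], [-0.014, 0.13, 0.991, 1.645], [0.0, 0.0, 0.0, 1.0]]
extractor [(0.72, [243.4, 150.1, 100.4, 92.6]), (0.26, [368.1, 229.9, 59.0, 24.1])]
slide [(0.83, [247.2, 159.8, 73.7, 70.6])]
recess [(0.62, [245.8, 159.0, 74.4, 73.2])]
release []
pin_handle [(0.5, [390.6, 227.1, 14.8, 5.8])]
stand_top [(0.82, [370.9, 231.4, 60.3, 25.4])]
brush_mid [(0.5, [390.6, 226.9, 18.2, 7.3])]
spatula_mid [(0.45, [390.9, 227.7, 19.0, 7.6])]
bottle_mid [(0.8, [125.7, 230.1, 31.6, 21.1])]
vial_mid [(0.58, [369.9, 180.3, 10.5, 3.0]), (0.56, [246.0, 160.6, 71.8, 74.4])]
side [[0.989, 0.099, -0.111, 0.448], [-0.147, 0.566, -0.811, -1.0], [-0.017, 0.819, 0.574, 0.81], [0.0, 0.0, 0.0, 1.0]]
extractor [(0.68, [315.0, 190.1, 122.8, 93.7])]
slide [(0.88, [292.1, 190.1, 67.1, 51.9])]
recess [(0.69, [304.6, 189.1, 92.1, 51.4])]
release []
pin_handle [(0.68, [235.2, 310.7, 16.5, 36.8]), (0.57, [308.4, 311.3, 11.1, 29.6])]
stand_top [(0.87, [230.5, 315.3, 48.2, 88.4]), (0.73, [213.2, 122.1, 23.9, 54.8])]
brush_mid [(0.71, [228.4, 290.6, 6.6, 27.1])]
spatul
[... 273 characters left out ...]
.43607925e-04,  5.09046487e-05, -8.95621826e-05,  1.34067740e-04,
       -1.64460962e-03, -1.43421537e-03, -3.33102409e-03]), 'joint_efforts': array([ 5.93313835e-04, -3.79817462e+01,  1.46263903e-01, -2.30864578e+01,
        1.22405097e-02,  1.79502691e-03,  7.60708723e-07]), 'tool_pos': array([ 0.20600984, -0.50998629,  0.23129784]), 'tool_rot': array([[ 9.27209071e-01,  3.74544172e-01,  3.27895424e-05],
       [ 3.74544173e-01, -9.27209071e-01, -3.91073337e-05],
       [ 1.57553373e-05,  4.85418066e-05, -9.99999999e-01]]), 'ft_force': array([0.11080188, 0.52593575, 0.27095718]), 'wrist_torque': array([-0.01544904, -0.05375908,  0.01801251]), 'grip_force': 0.0, 'width': 1.0053730755743133}
```

View pics/top0.png

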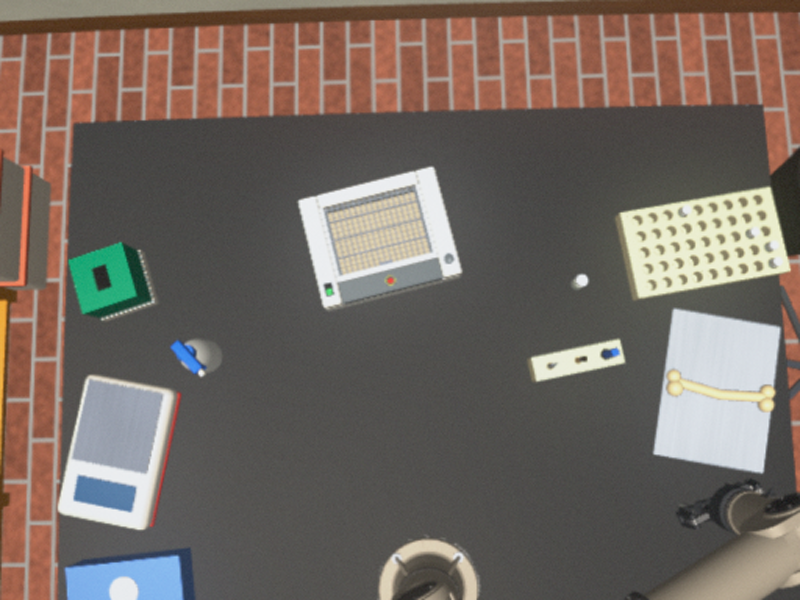

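View pics/side0.png

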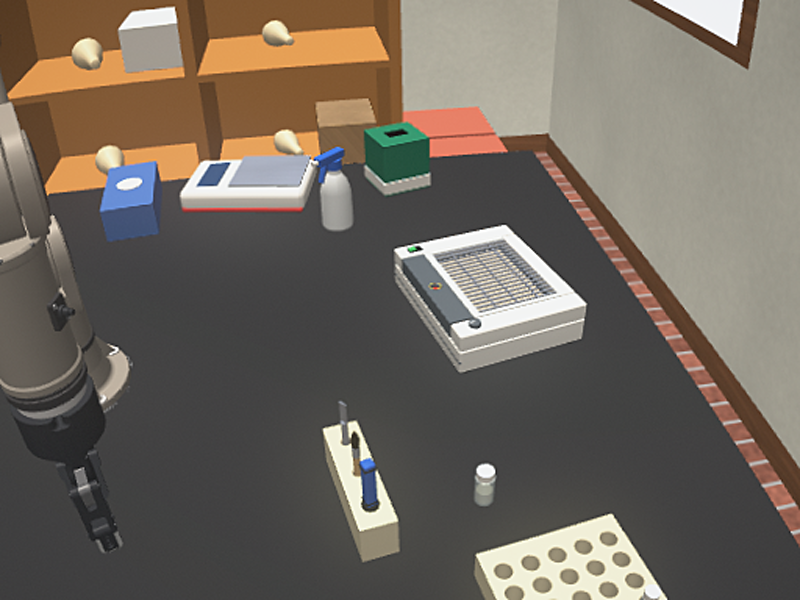

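The top view (800x600) shows the stand at (577,361), with the pin tool in its right-hand hole at (610,352), the vial at (580,281) and the recess at (390,281). In the side view the pin tool is at (369,485), the end of the stand nearest the camera.

Run:
```python
from h import *
from scipy.optimize import least_squares
P={n:cams.snapshot(n) for n in ["top","side"]}
def tri(a,b):
    (o1,d1),(o2,d2)=ray(P["top"],a),ray(P["side"],b)
    t=np.linalg.lstsq(np.c_[d1,-d2],o2-o1,rcond=None)[0]; A=o1+d1*t[0];B=o2+d2*t[1]
    return (A+B)/2,np.linalg.norm(A-B)
def blob(p,f,roi):
    b,g,r=[p["color"][...,i].astype(int) for i in range(3)]
    m=f(b,g,r); z=np.zeros_like(m); x0,y0,x1,y1=roi; z[y0:y1,x0:x1]=1; m&=z
    return m
red=lambda b,g,r:(r>110)&(g<r*0.6)&(b<r*0.6)
blue=lambda b,g,r:(b>90)&(r<b*0.6)
cen=lambda m:(np.argwhere(m).mean(0)[::-1],m.sum())
rt=cen(blob(P["top"],red,(235,170,265,190))); rs=cen(blob(P["side"],red,(260,170,295,195)))
print("red",rt,rs,tri(rt[0],rs[0]),atz(P["top"],rt[0],.079),atz(P["side"],rs[0],.079))
bt=blob(P["top"],blue,(375,215,402,235)); bs=blob(P["side"],blue,(225,285,245,330))
print("blue",cen(bt),cen(bs),tri(cen(bt)[0],cen(bs)[0]))
for n in P:
    k=.64
    for l,pts,z in [("stand",{"top":[(529,360),(618,341),(624,362),(535,381)],"side":[(324,429),(357,422),(398,548-28),(360,558-32)]}[n],.065),
                    ("extr",{"top":[(299,200),(434,168),(461,271),(329,308)],"side":[(395,248),(507,226),(586,303),(460,345)]}[n],.085)]:
        X=np.array([atz(P[n],(u*k,v*k),z)[:2] for u,v in pts]); print(n,l,X.round(4).tolist(),X.mean(0).round(4),[np.degrees(np.arctan2(*(X[j]-X[i])[::-1])).round(1) for i,j in [(0,1),(3,2),(0,3),(1,2)]])
    for l in ["vial_mid"]: pass
print("vial",tri((580*.64,281*.64),(485*.64,484*.64)))
big=cv2.resize(P["top"]["color"][90:260,180:410],(800,591),interpolation=cv2.INTER_CUBIC); cv2.imwrite("pics/top1.png",big)
```

```text
red (array([249.36363636, 179.09090909]), np.int64(11)) (array([278., 184.]), np.int64(3)) (array([0.64458341, 0.06183661, 0.07820612]), np.float64(0.0020767224325488956)) [0.64341837 0.06188905 0.079     ] [0.64543304 0.06081542 0.079     ]
blue (array([390.97222222, 225.63888889]), np.int64(36)) (array([235.56306306, 307.98198198]), np.int64(222)) (array([ 0.47944586, -0.38736707,  0.10963548]), np.float64(0.003083822221873504))
top stand [[0.4687, -0.2261], [0.5038, -0.4151], [0.4595, -0.4252], [0.4247, -0.2368]] [ 0.4642 -0.3258] [np.float64(-79.5), np.float64(-79.5), np.float64(-166.3), np.float64(-167.1)]
top extr [[0.8197, 0.252], [0.8822, -0.038], [0.6575, -0.0885], [0.5861, 0.1896]] [0.7364 0.0788] [np.float64(-77.8), np.float64(-75.6), np.float64(-165.1), np.float64(-167.3)]
side stand [[0.4321, -0.2423], [0.4797, -0.2356], [0.5128, -0.4177], [0.4651, -0.4197]] [ 0.4724 -0.3288] [np.float64(8.0), np.float64(2.4), np.float64(-79.5), np.float64(-79.7)]
side extr [[0.5945, 0.1959], [0.825, 0.2413], [0.8893, -0.0381], [0.6545, -0.1124]] [0.7408 0.0717] [np.float64(11.1), np.float64(17.6), np.float64(-79.0), np.float64(-77.0)]
vial (array([ 0.63973196, -0.3493775 ,  0.03017229]), np.float64(0.0034464648428897088))
```

View pics/top1.png

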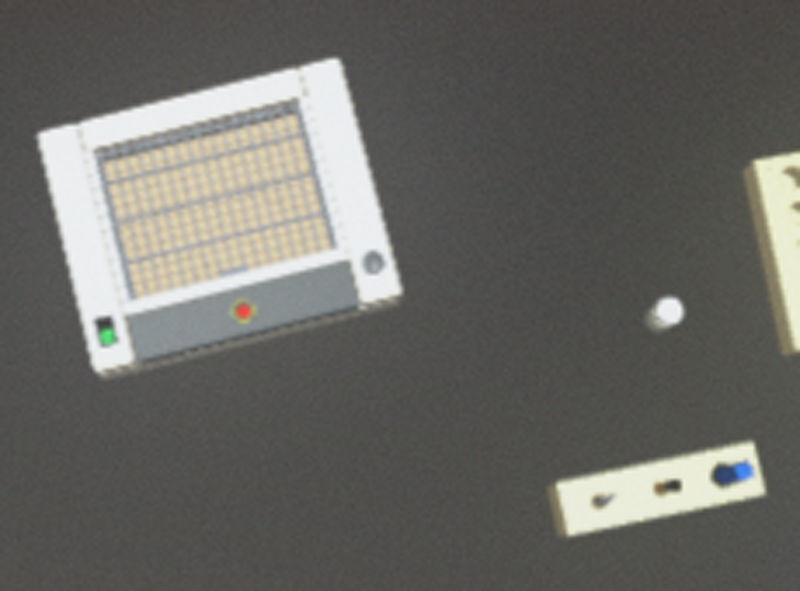

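Emit:
carry_out --pt "-1 0.273 0.123 0.06 0 0 1.37" --pt "-1 0.273 0.123 0.06 0 0 1.37" --pt "-1 0.273 0.123 0.06 0 0 1.37" --pt "-1 0.273 0.123 0.06 0 0 1.37" --pt "-1 0.273 0.123 0.06 0 0 1.37" --pt "-1 0.273 0.123 0.06 0 0 1.37" --pt "-1 0.273 0.123 0.06 0 0 1.37" --pt "-1 0.273 0.123 0.06 0 0 1.37"

```text
time_s: 2.0
tool_pos: [0.4821, -0.3844, 0.2914]
tool_rot: [[-0.025, 1.0, 0.002], [1.0, 0.025, 0.001], [0.001, 0.002, -1.0]]
ft_force: [-0.5, -0.9, -0.2]
width: 1.001
grip_force: 0.0
```

Run:
```python
from h import *
p=cams.snapshot("wrist"); s=readout.observe()
print(s["tool_pos"],s["tool_rot"].round(3).tolist(),np.round(p["extrinsics"],3).tolist(),s["joint_positions"].round(2))
cv2.imwrite("pics/w0.png",cv2.resize(p["color"],(800,600)))
for l in ["pin_handle","stand_top","brush_mid"]:print(l,[(round(b["p"],2),np.round(b["box"],1).tolist()) for b in boxes_of(l,p)[:2]])
```

```text
[ 0.48045717 -0.38587753  0.29118765] [[-0.026, 1.0, 0.001], [1.0, 0.026, 0.0], [0.0, 0.001, -1.0]] [[1.0, -0.024, -0.009, 0.481], [0.026, 0.945, 0.325, -0.302], [0.001, -0.326, 0.946, 0.436], [0.0, 0.0, 0.0, 1.0]] [ 0.84  0.45 -0.31  1.18  0.13  1.53  0.58]
pin_handle [(0.75, [254.3, 165.4, 22.8, 37.4])]
stand_top [(0.6, [244.8, 99.8, 73.1, 178.7])]
brush_mid [(0.47, [247.1, 107.7, 12.6, 18.7])]
```

View pics/w0.png

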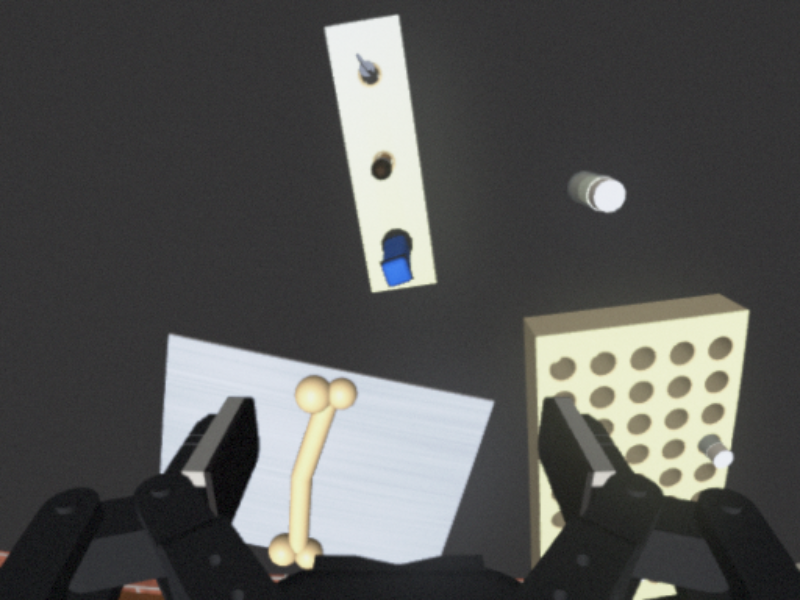

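The wrist view shows the handle's bright top face at (397,271), turned slightly. The brush is at (381,167), the spatula at (369,72), and the stand corners at (325,27), (399,15), (436,284) and (372,292).

Run:
```python
from h import *
p=cams.snapshot("wrist")
c=p["color"].astype(int); m=(c[...,0]>170)&(c[...,2]<120)&(c[...,1]<190)
m[:150]=0;m[200:]=0;m[:,:230]=0;m[:,280:]=0
pts=np.argwhere(m)[:,::-1]; print(len(pts))
X=np.array([atz(p,q,.145)[:2] for q in pts]); 
r=cv2.minAreaRect((X*1000).astype(np.float32)); print(r,X.mean(0))
b=(c.min(2)>160).astype(np.uint8); b[:, :195]=0;b[:,290:]=0;b[195:]=0
cs=max(cv2.findContours(b,0,1)[0],key=cv2.contourArea)[:,0]
Y=np.array([atz(p,q,.065)[:2] for q in cs]); print("stand",cv2.minAreaRect((Y*1000).astype(np.float32)))
s=readout.observe();print(s["tool_pos"])
cv2.imwrite("pics/w1.png",cv2.resize(p["color"][140:195,225:290],(650,550),interpolation=cv2.INTER_CUBIC))
```

```text
230
((482.0099792480469, -386.1695556640625), (14.404906272888184, 14.774170875549316), 20.968299865722656) [ 0.48206602 -0.38614573]
stand ((471.2792053222656, -326.9991149902344), (50.55378341674805, 190.93675231933594), 10.277325630187988)
[ 0.4783885  -0.38750585  0.29120643]
```

View pics/w1.png

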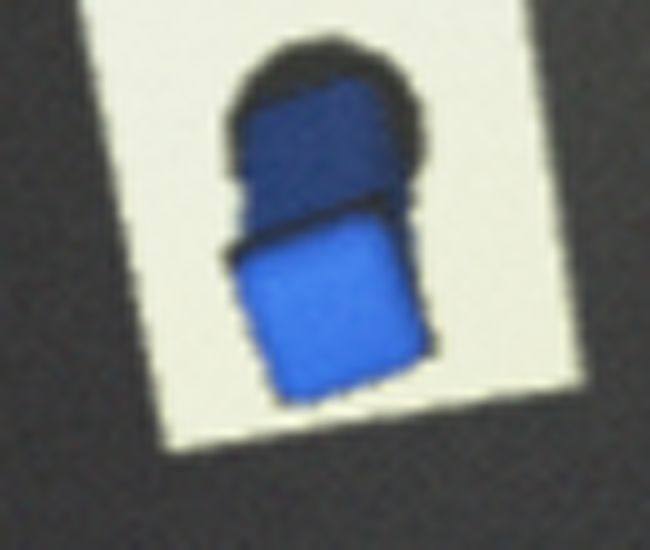

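Emit:
carry_out --pt "-1 0.003 0.001 -0.05 0 0 0.14" --pt "-1 0.003 0.001 -0.09 0 0 0.28" --pt "-1 0.003 0.001 -0.09 0 0 0.323" --pt "-1 0.003 0.001 -0.09 0 0 0.323" --pt "-1 0.003 0.001 -0.09 0 0 0.323" --pt "-1 0.003 0.001 -0.09 0 0 0.323" --pt "-1 0.003 0.001 -0.09 0 0 0.323" --pt "-1 0.003 0.001 -0.09 0 0 0.323"

```text
time_s: 3.05
tool_pos: [0.4824, -0.3863, 0.2022]
tool_rot: [[-0.329, 0.944, 0.001], [0.944, 0.329, -0.001], [-0.001, 0.001, -1.0]]
ft_force: [-0.1, -0.2, -0.1]
width: 0.999
grip_force: 0.0
```

Run:
```python
from h import *
for i in range(2):
    p=cams.snapshot("wrist")
    s=readout.observe();print(s["tool_pos"],np.degrees(np.arctan2(s["tool_rot"][1,1],s["tool_rot"][0,1])),s["tool_rot"][:,2])
c=p["color"].astype(int); m=((c[...,0]>170)&(c[...,2]<120)&(c[...,1]<190)).astype(np.uint8)
n,l,st,ce=cv2.connectedComponentsWithStats(m); k=1+np.argmax(st[1:,4]); print(st[k])
X=np.array([atz(p,q,.145)[:2] for q in np.argwhere(l==k)[:,::-1]])
print(cv2.minAreaRect((X*1000).astype(np.float32)),X.mean(0))
```

```text
[ 0.48227468 -0.38615077  0.2019569 ] 19.234163279957823 [ 9.45114818e-04 -7.89757740e-04 -9.99999242e-01]
[ 0.48218474 -0.3860906   0.20177394] 19.24263944716939 [ 6.37773343e-04 -6.19482401e-04 -9.99999605e-01]
[243 198  22  20 419]
((481.9275207519531, -386.1955261230469), (14.251453399658203, 13.84592342376709), 19.256052017211914) [ 0.48206686 -0.38603521]
```

Emit:
carry_out --pt "-1 0 0 -0.035 0 0 0" --pt "-1 0 0 -0.07 0 0 0" --pt "-1 0 0 -0.095 0 0 0" --pt "-1 0 0 -0.105 0 0 0" --pt "-1 0 0 -0.105 0 0 0" --pt "-1 0 0 -0.105 0 0 0" --pt "0 0 0 -0.105 0 0 0" --pt "0.5 0 0 -0.105 0 0 0"

```text
time_s: 3.95
tool_pos: [0.483, -0.3866, 0.098]
tool_rot: [[-0.33, 0.944, 0.003], [0.944, 0.33, -0.002], [-0.003, 0.002, -1.0]]
ft_force: [1.0, -0.2, -0.1]
width: 0.691
grip_force: 0.0
```

Emit:
carry_out --pt "1 0 0 0 0 0 0" --pt "1 0 0 0 0 0 0" --pt "1 0 0 0 0 0 0" --pt "1 0 0 0 0 0 0" --pt "1 0 0 0 0 0 0" --pt "1 0 0 0 0 0 0" --pt "1 0 0 0 0 0 0" --pt "1 0 0 0 0 0 0"

```text
time_s: 4.75
tool_pos: [0.4822, -0.3862, 0.0967]
tool_rot: [[-0.33, 0.944, 0.001], [0.944, 0.33, -0.0], [-0.001, 0.0, -1.0]]
ft_force: [-1.3, 0.7, 3.0]
width: 0.175
grip_force: 58.5
```

Emit:
carry_out --pt "1 0 0 0.02 0 0 0" --pt "1 0 0 0.05 0 0 0" --pt "1 0 0 0.09 0 0 0" --pt "1 0 0 0.13 0 0 0" --pt "1 0.01 0.027 0.135 0 0 0" --pt "1 0.025 0.07 0.135 0 0 0" --pt "1 0.04 0.11 0.135 0 0 0" --pt "1 0.055 0.15 0.135 0 0 0"

```text
time_s: 5.55
tool_pos: [0.5368, -0.2343, 0.2306]
tool_rot: [[-0.329, 0.944, -0.001], [0.944, 0.329, 0.001], [0.001, -0.001, -1.0]]
ft_force: [-0.0, 0.1, -0.2]
width: 0.175
grip_force: 58.6
```

Emit:
carry_out --pt "1 0.015 0.043 0 0 0 0" --pt "1 0.03 0.085 0 0 0 0" --pt "1 0.045 0.128 0 0 0 0" --pt "1 0.06 0.17 0 0 0 0" --pt "1 0.075 0.21 0 0 0 0" --pt "1 0.09 0.25 0 0 0 0" --pt "1 0.102 0.28 0 0 0 0" --pt "1 0.107 0.297 0 0 0 0"

```text
time_s: 6.35
tool_pos: [0.6437, 0.0659, 0.23]
tool_rot: [[-0.335, 0.942, -0.002], [0.942, 0.335, 0.003], [0.003, -0.001, -1.0]]
ft_force: [0.3, 0.4, 0.1]
width: 0.177
grip_force: 58.6
```

Emit:
carry_out --pt "1 0 0 -0.02 0 0 0" --pt "1 0 0 -0.02 0 0 0" --pt "1 0 0 -0.02 0 0 0" --pt "1 0 0 -0.02 0 0 0" --pt "1 0 0 -0.02 0 0 0" --pt "1 0 0 -0.02 0 0 0" --pt "1 0 0 -0.02 0 0 0" --pt "1 0 0 -0.02 0 0 0"

```text
time_s: 7.15
tool_pos: [0.644, 0.0609, 0.2116]
tool_rot: [[-0.33, 0.944, 0.0], [0.944, 0.33, 0.0], [-0.0, 0.0, -1.0]]
ft_force: [-0.2, 0.2, 0.0]
width: 0.179
grip_force: 58.6
```

Run:
```python
from h import *
p=cams.snapshot("wrist"); s=readout.observe();print(s["tool_pos"],s["tool_rot"][:,2])
c=p["color"].astype(int); b,g,r=c[...,0],c[...,1],c[...,2]
for nm,m,z in [("red",(r>110)&(g<r*.5)&(b<r*.5),.079),("yel",(r>130)&(g>r*.6)&(b<r*.45),.085)]:
    n,l,st,ce=cv2.connectedComponentsWithStats(m.astype(np.uint8))
    for k in np.argsort(-st[1:,4])[:3]+1: 
        h=cv2.convexHull(np.argwhere(l==k)[:,::-1].astype(np.float32)); X=np.array([atz(p,q,z)[:2] for q in h[:,0]]).astype(np.float32)
        print(nm,st[k],ce[k],cv2.minEnclosingCircle(X))
print("tcp-tip proj",proj(p,s["tool_pos"]+s["tool_rot"][:,2]*.082))
cv2.imwrite("pics/w2.png",cv2.resize(p["color"],(800,600)))
```

```text
[0.64401919 0.06096105 0.21148582] [ 2.93485117e-04  2.86008968e-05 -9.99999957e-01]
red [252 172  14  12 141] [258.14893617 177.29787234] ((0.6473485231399536, 0.06304958462715149), 0.00600628973916173)
yel [247 168  23  23  94] [257.77659574 178.24468085] ((0.6475518345832825, 0.06129136681556702), 0.010481038130819798)
tcp-tip proj [[254.16231168 195.05562412]]
```

View pics/w2.png

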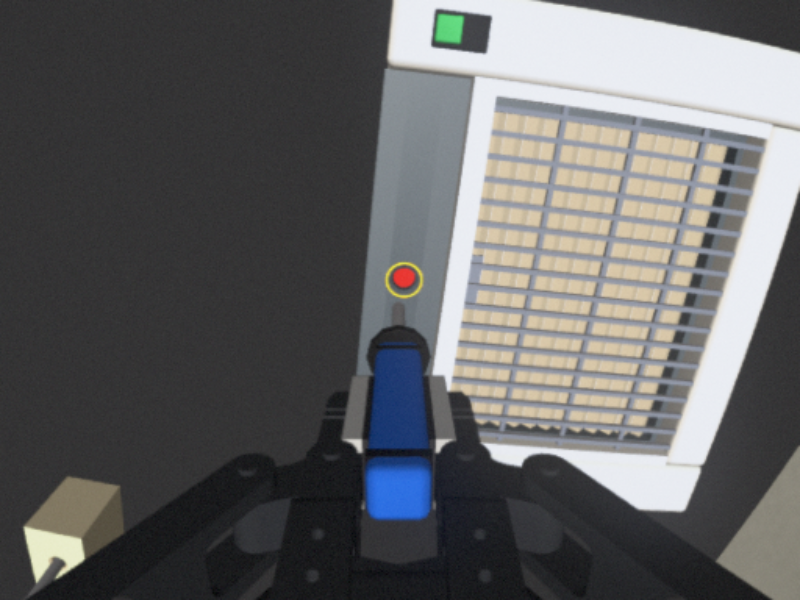

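The view shows the recess ring at (404,280) with the red release inside it, and the pin tip at (399,306), still above and to the near side. A shift of about +2.5 mm in x and +1.5 mm in y should centre the pin.

Emit:
carry_out --pt "1 0.0025 0.0015 -0.01 0 0 0" --pt "1 0.0025 0.0015 -0.02 0 0 0" --pt "1 0.0025 0.0015 -0.03 0 0 0" --pt "1 0.0025 0.0015 -0.038 0 0 0" --pt "1 0.0025 0.0015 -0.038 0 0 0" --pt "1 0.0025 0.0015 -0.038 0 0 0" --pt "1 0.0025 0.0015 -0.038 0 0 0" --pt "1 0.0025 0.0015 -0.038 0 0 0"

```text
time_s: 8.0
tool_pos: [0.6469, 0.0626, 0.174]
tool_rot: [[-0.33, 0.944, 0.001], [0.944, 0.33, 0.0], [-0.0, 0.001, -1.0]]
ft_force: [0.2, -0.1, -0.7]
width: 0.179
grip_force: 58.6
```

Run:
```python
from h import *
p=cams.snapshot("wrist"); s=readout.observe();print(s["tool_pos"],s["tool_rot"][:,2],s["ft_force"])
R=s["tool_pos"]+s["tool_rot"][:,2]*.0817
print("tip",R,proj(p,R),"recess cand",proj(p,[[.6475,.0613,.085],[.6474,.0630,.079]]))
x0,y0=220,145
cv2.imwrite("pics/w3.png",cv2.resize(p["color"][y0:y0+60,x0:x0+80],(800,600),interpolation=cv2.INTER_CUBIC))
```

```text
[0.64682753 0.06261596 0.17394544] [ 1.19489210e-03  1.79863423e-04 -9.99999270e-01] [-0.0622822   0.22650562  0.14487487]
tip [0.64692515 0.06263066 0.0922455 ] [[254.07402225 195.2871265 ]] recess cand [[254.21930463 193.84973361]
 [254.81623806 189.32505771]]
```

View pics/w3.png

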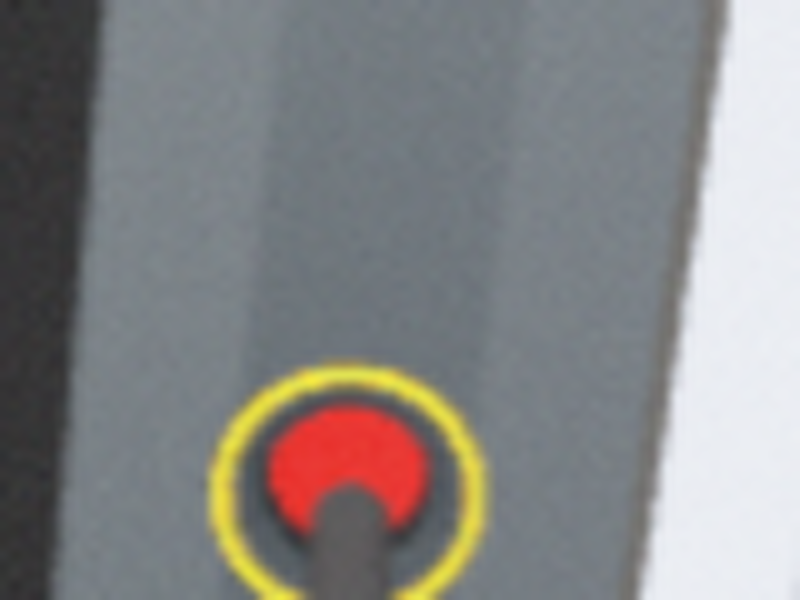

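The crop shows the ring centred at (348,490) and the pin tip within about 1 mm of it, so I'll press straight down.

Emit:
carry_out --pt "1 0 0 -0.004 0 0 0" --pt "1 0 0 -0.008 0 0 0" --pt "1 0 0 -0.011 0 0 0" --pt "1 0 0 -0.013 0 0 0" --pt "1 0 0 -0.015 0 0 0" --pt "1 0 0 -0.017 0 0 0" --pt "1 0 0 -0.018 0 0 0" --pt "1 0 0 -0.018 0 0 0"

```text
time_s: 8.85
tool_pos: [0.6463, 0.0624, 0.1557]
tool_rot: [[-0.33, 0.944, -0.0], [0.944, 0.33, -0.0], [-0.0, -0.0, -1.0]]
ft_force: [-2.5, -1.0, 4.9]
width: 0.182
grip_force: 59.2
```

Emit:
carry_out --pt "1 0 0 0 0 0 0" --pt "1 0 0 0 0 0 0" --pt "1 0 0 0 0 0 0" --pt "1 0 0 0 0 0 0" --pt "1 0 0 0 0 0 0" --pt "1 0 0 0 0 0 0" --pt "1 0 0 0 0 0 0" --pt "1 0 0 0 0 0 0"

```text
time_s: 9.65
tool_pos: [0.6464, 0.0625, 0.1553]
tool_rot: [[-0.33, 0.944, -0.0], [0.944, 0.33, -0.0], [-0.0, -0.0, -1.0]]
ft_force: [-2.9, -1.1, 4.3]
width: 0.174
grip_force: 59.2
```

Run:
```python
from h import *
for i in range(4):
    p=cams.snapshot("wrist"); s=readout.observe();print(s["tool_pos"],s["ft_force"])
```

```text
[0.64637183 0.06246293 0.15524503] [-2.71843734 -0.56622046  3.66086574]
[0.64637823 0.06249043 0.15526573] [-3.00232118 -0.41947841  4.64597316]
[0.6463888  0.06248685 0.15526303] [-2.68220401 -0.34210106  4.14971131]
[0.64640198 0.06249542 0.15529837] [-2.42007892 -1.44694556  5.07948939]
```

Run:
```python
from h import *
p=cams.snapshot("wrist")
g=cv2.cvtColor(p["color"],cv2.COLOR_BGR2GRAY)
cv2.imwrite("pics/w4.png",cv2.resize(p["color"],(800,600)))
L,R=[],[]
for v in range(45,165,4):
    row=cv2.GaussianBlur(g,(3,3),0)[v].astype(int); d=np.diff(row)
    u=np.argmax(d[200:262])+200; w=np.argmax(d[262:330])+262
    L.append(atz(p,(u+.5,v),.085)[:2]); R.append(atz(p,(w+.5,v),.085)[:2])
for E in (L,R):
    E=np.array(E,np.float32); f=cv2.fitLine(E,cv2.DIST_HUBER,0,.001,.001).ravel(); n=np.array([-f[1],f[0]])
    print("yaw",np.degrees(np.arctan2(f[1],f[0]))%180-90,np.abs((E-f[2:])@n).max())
```

```text
yaw 12.98101 0.0004055961
yaw 12.987602 0.0003305293
```

Emit:
carry_out --pt "1 0 0 -0.0003 0 0 0" --pt "1 0 0 -0.0006 0 0 0" --pt "1 0 0 -0.0006 0 0 0" --pt "1 0 0 -0.0006 0 0 0" --pt "1 0 0 -0.0006 0 0 0" --pt "1 0 0 -0.0006 0 0 0" --pt "1 0 0 -0.0006 0 0 0" --pt "1 0 0 -0.0006 0 0 0"

```text
time_s: 10.7
tool_pos: [0.6466, 0.0625, 0.1548]
tool_rot: [[-0.33, 0.944, 0.0], [0.944, 0.33, 0.0], [-0.0, 0.0, -1.0]]
ft_force: [-2.0, -0.5, 5.7]
width: 0.183
grip_force: 59.2
```

View pics/w4.png

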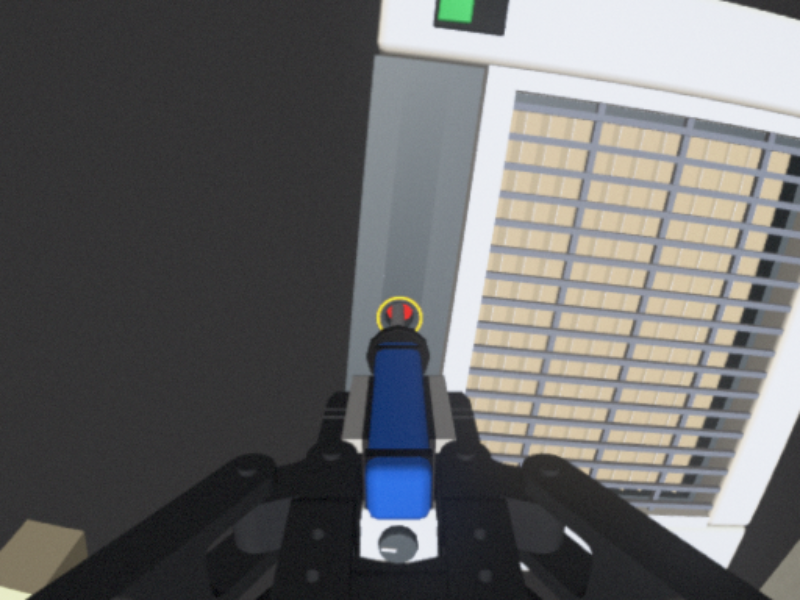

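The pin sits in the recess on the pressed release, ring at (399,317), and the bezel edges give a yaw of 13.0°. The vertical force is about 5.5 N, so I'll push out along (-0.974, -0.225).

Emit:
carry_out --pt "1 -0.0029 -0.0007 0 0 0 0" --pt "1 -0.0058 -0.0013 0 0 0 0" --pt "1 -0.0097 -0.0022 0 0 0 0" --pt "1 -0.0136 -0.0031 0 0 0 0" --pt "1 -0.0175 -0.004 0 0 0 0" --pt "1 -0.0214 -0.0049 0 0 0 0" --pt "1 -0.0253 -0.0058 0 0 0 0" --pt "1 -0.0292 -0.0067 0 0 0 0"

```text
time_s: 11.5
tool_pos: [0.617, 0.0557, 0.1548]
tool_rot: [[-0.33, 0.944, 0.0], [0.944, 0.33, 0.0], [-0.0, 0.0, -1.0]]
ft_force: [2.7, -0.5, 4.8]
width: 0.177
grip_force: 59.1
```

Run:
```python
from h import *
p=cams.snapshot("wrist"); s=readout.observe();print(s["tool_pos"],s["tool_rot"][:,2],s["ft_force"])
g=p["color"].astype(int); m=((g[...,2]>130)&(g[...,1]>g[...,2]*.6)&(g[...,0]<g[...,2]*.45)).astype(np.uint8)
m[:150]=0;m[240:]=0;m[:,:200]=0;m[:,300:]=0
X=np.array([atz(p,q,.085)[:2] for q in np.argwhere(m)[:,::-1]],np.float32);print(len(X),cv2.minEnclosingCircle(X))
```

```text
[0.61618035 0.05553618 0.15476249] [-1.09536645e-03 -4.01153634e-04 -9.99999320e-01] [ 0.069292   -0.10582309  4.33203009]
113 ((0.6183891296386719, 0.05439618602395058), 0.010592853650450706)
```

Emit:
carry_out --pt "1 -0.0039 -0.0009 -0.0004 0 0 0" --pt "1 -0.0088 -0.002 -0.0004 0 0 0" --pt "1 -0.0136 -0.0031 -0.0004 0 0 0" --pt "1 -0.0185 -0.0043 -0.0004 0 0 0" --pt "1 -0.0234 -0.0054 -0.0004 0 0 0" --pt "1 -0.0282 -0.0065 -0.0004 0 0 0" --pt "1 -0.0331 -0.0076 -0.0004 0 0 0" --pt "1 -0.038 -0.0088 -0.0004 0 0 0"

```text
time_s: 12.35
tool_pos: [0.5793, 0.047, 0.1545]
tool_rot: [[-0.33, 0.944, 0.001], [0.944, 0.33, 0.0], [-0.0, 0.001, -1.0]]
ft_force: [1.3, 0.3, 5.8]
width: 0.182
grip_force: 59.4
```

Emit:
carry_out --pt "1 -0.003 -0.0007 0 0 0 0" --pt "1 -0.006 -0.0014 0 0 0 0" --pt "1 -0.0085 -0.002 0 0 0 0" --pt "1 -0.011 -0.0025 0 0 0 0" --pt "1 -0.013 -0.003 0 0 0 0" --pt "1 -0.015 -0.0034 0 0 0 0" --pt "1 -0.016 -0.0037 0 0 0 0" --pt "1 -0.016 -0.0037 0 0 0 0"

```text
time_s: 13.15
tool_pos: [0.5633, 0.0434, 0.1545]
tool_rot: [[-0.33, 0.944, 0.001], [0.944, 0.33, 0.0], [-0.0, 0.001, -1.0]]
ft_force: [1.9, 0.3, 5.3]
width: 0.178
grip_force: 59.4
```

Run:
```python
from h import *
p=cams.snapshot("wrist"); s=readout.observe();print(s["tool_pos"],s["tool_rot"][:,2],s["ft_force"])
g=p["color"].astype(int); m=((g[...,2]>130)&(g[...,1]>g[...,2]*.6)&(g[...,0]<g[...,2]*.45)).astype(np.uint8)
m[:150]=0;m[240:]=0;m[:,:200]=0;m[:,300:]=0
X=np.array([atz(p,q,.085)[:2] for q in np.argwhere(m)[:,::-1]],np.float32);print(len(X),cv2.minEnclosingCircle(X))
```

```text
[0.56332806 0.04332532 0.154464  ] [ 5.23774447e-04  1.06556550e-04 -9.99999857e-01] [2.30644312 0.01054512 5.77540703]
107 ((0.5647468566894531, 0.041993726044893265), 0.010544066317379475)
```

Emit:
carry_out --pt "1 -0.001 -0.0002 0 0 0 0" --pt "1 -0.002 -0.0005 0 0 0 0" --pt "1 -0.003 -0.0007 0 0 0 0" --pt "1 -0.0035 -0.0008 0 0 0 0" --pt "1 -0.0035 -0.0008 0 0 0 0" --pt "1 -0.0035 -0.0008 0 0 0 0" --pt "1 -0.0035 -0.0008 0 0 0 0" --pt "1 -0.0035 -0.0008 0 0 0 0"

```text
time_s: 14.0
tool_pos: [0.5602, 0.0427, 0.1545]
tool_rot: [[-0.33, 0.944, 0.001], [0.944, 0.33, 0.0], [-0.0, 0.001, -1.0]]
ft_force: [4.0, 0.2, 4.9]
width: 0.18
grip_force: 59.3
```

Run:
```python
from h import *
p=cams.snapshot("wrist"); s=readout.observe();print(s["tool_pos"],s["tool_rot"][:,2],s["ft_force"])
g=p["color"].astype(int); m=((g[...,2]>130)&(g[...,1]>g[...,2]*.6)&(g[...,0]<g[...,2]*.45)).astype(np.uint8)
m[:150]=0;m[240:]=0;m[:,:200]=0;m[:,300:]=0
X=np.array([atz(p,q,.085)[:2] for q in np.argwhere(m)[:,::-1]],np.float32);print(len(X),cv2.minEnclosingCircle(X))
```

```text
[0.56024447 0.04269539 0.15449933] [ 1.08712322e-03  3.37010989e-04 -9.99999352e-01] [3.92528551 0.49186248 4.56930969]
113 ((0.564888060092926, 0.04203939810395241), 0.010520271956920624)
```

The ring stayed put while the tool moved another 3 mm, so the slide is at its stop. I'll recentre, lift out and head back to the stand.

Emit:
carry_out --pt "1 0.003 0.0007 0 0 0 0" --pt "1 0.003 0.0007 0.005 0 0 0" --pt "1 0.003 0.0007 0.012 0 0 0" --pt "1 0.003 0.0007 0.02 0 0 0" --pt "1 0.003 0.0007 0.04 0 0 0" --pt "1 0.003 0.0007 0.065 0 0 0" --pt "1 0.003 0.0007 0.08 0 0 0" --pt "1 0.003 0.0007 0.08 0 0 0"

```text
time_s: 14.85
tool_pos: [0.5627, 0.0432, 0.236]
tool_rot: [[-0.33, 0.944, 0.001], [0.944, 0.33, -0.0], [-0.001, 0.001, -1.0]]
ft_force: [-0.1, 0.3, -0.8]
width: 0.178
grip_force: 58.6
```

Run:
```python
from h import *
p=cams.snapshot("wrist"); s=readout.observe();print(s["tool_pos"],s["tool_rot"][:,2],s["ft_force"])
g=p["color"].astype(int); m=((g[...,2]>130)&(g[...,1]>g[...,2]*.6)&(g[...,0]<g[...,2]*.45)).astype(np.uint8)
m[:130]=0;m[240:]=0;m[:,:200]=0;m[:,300:]=0
X=np.array([atz(p,q,.085)[:2] for q in np.argwhere(m)[:,::-1]],np.float32);print(len(X),cv2.minEnclosingCircle(X))
print("tip pred",proj(p,s["tool_pos"]+s["tool_rot"][:,2]*.0817))
cv2.imwrite("pics/w5.png",cv2.resize(p["color"][160:250,200:320],(800,600),interpolation=cv2.INTER_CUBIC))
```

```text
[0.56200889 0.04306508 0.23439307] [-1.31061228e-03 -4.81943446e-04 -9.99999025e-01] [-0.6999555   0.50927427 -0.33811455]
86 ((0.5646723508834839, 0.04220825806260109), 0.01056225597858429)
tip pred [[252.98175592 194.50143485]]
```

View pics/w5.png

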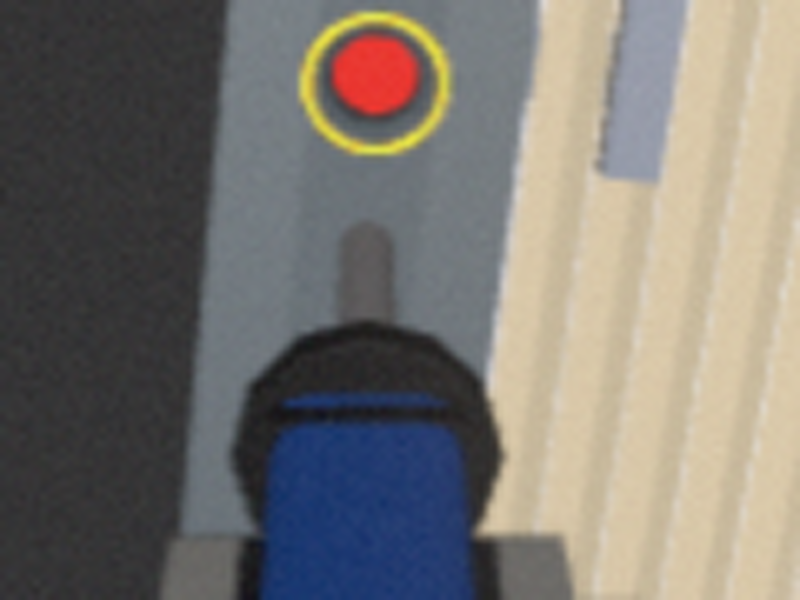

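The crop shows the pin upright in the grip, tip at the same pixel offset as before, and the slide still out. Going back to the stand.

Emit:
carry_out --pt "1 -0.005 -0.03 0.002 0 0 0" --pt "1 -0.013 -0.07 0.002 0 0 0" --pt "1 -0.021 -0.11 0.002 0 0 0" --pt "1 -0.029 -0.15 0.002 0 0 0" --pt "1 -0.036 -0.19 0.002 0 0 0" --pt "1 -0.043 -0.23 0.002 0 0 0" --pt "1 -0.051 -0.27 0.002 0 0 0" --pt "1 -0.055 -0.29 0.002 0 0 0"

```text
time_s: 15.7
tool_pos: [0.5039, -0.2519, 0.2337]
tool_rot: [[-0.323, 0.946, -0.007], [0.946, 0.323, -0.001], [0.001, -0.006, -1.0]]
ft_force: [-0.2, -0.5, 0.2]
width: 0.176
grip_force: 58.6
```

Emit:
carry_out --pt "1 -0.005 -0.03 0 0 0 0" --pt "1 -0.012 -0.065 0 0 0 0" --pt "1 -0.018 -0.095 0 0 0 0" --pt "1 -0.022 -0.12 0 0 0 0" --pt "1 -0.025 -0.135 0 0 0 0" --pt "1 -0.026 -0.1395 0 0 0 0" --pt "1 -0.026 -0.1395 0 0 0 0" --pt "1 -0.026 -0.1395 0 0 0 0"

```text
time_s: 16.5
tool_pos: [0.4826, -0.384, 0.2361]
tool_rot: [[-0.332, 0.943, 0.0], [0.943, 0.332, 0.002], [0.002, 0.001, -1.0]]
ft_force: [0.7, 0.2, -0.8]
width: 0.178
grip_force: 58.6
```

Run:
```python
from h import *
for i in range(3):
    p=cams.snapshot("top"); s=readout.observe();print(s["tool_pos"],s["tool_rot"][:,2],s["ft_force"])
```

```text
[ 0.48274081 -0.38398008  0.23634266] [ 3.91655562e-04  1.53975708e-03 -9.99998738e-01] [ 0.09692725 -0.08155698 -0.14220188]
[ 0.48273892 -0.38416593  0.23649217] [ 5.17329916e-04  1.07385681e-03 -9.99999290e-01] [-0.0407964  -0.59601206 -0.60035502]
[ 0.48264029 -0.38452425  0.23658447] [ 5.41716044e-04  5.97637681e-04 -9.99999675e-01] [ 0.23762869 -0.87896518 -1.13351876]
```

Emit:
carry_out --pt "1 0 0 0 0 0 0" --pt "1 0 0 -0.02 0 0 0" --pt "1 0 0 -0.045 0 0 0" --pt "1 0 0 -0.065 0 0 0" --pt "1 0 0 -0.078 0 0 0" --pt "1 0 0 -0.078 0 0 0" --pt "1 0 0 -0.078 0 0 0" --pt "1 0 0 -0.078 0 0 0"

```text
time_s: 17.45
tool_pos: [0.4828, -0.3868, 0.1599]
tool_rot: [[-0.33, 0.944, 0.003], [0.944, 0.33, -0.002], [-0.003, 0.002, -1.0]]
ft_force: [0.0, 0.1, -0.2]
width: 0.181
grip_force: 58.6
```

Run:
```python
from h import *
for i in range(2):
    p=cams.snapshot("wrist"); s=readout.observe();print(s["tool_pos"],s["tool_rot"][:,2],s["ft_force"])
```

```text
[ 0.48271907 -0.38679017  0.15988176] [ 0.00244446 -0.0017632  -0.99999546] [ 0.35256675 -0.58792741 -0.0306209 ]
[ 0.48257927 -0.38675938  0.15974069] [ 0.00218346 -0.0016423  -0.99999627] [ 0.2400972  -0.38011527 -0.49614435]
```

Emit:
carry_out --pt "1 0 0 -0.01 0 0 0" --pt "1 0 0 -0.02 0 0 0" --pt "1 0 0 -0.03 0 0 0" --pt "1 0 0 -0.04 0 0 0" --pt "1 0 0 -0.05 0 0 0" --pt "1 0 0 -0.058 0 0 0" --pt "1 0 0 -0.0615 0 0 0" --pt "1 0 0 -0.0615 0 0 0"

```text
time_s: 18.35
tool_pos: [0.4819, -0.3862, 0.0969]
tool_rot: [[-0.33, 0.944, 0.0], [0.944, 0.33, -0.0], [-0.0, 0.0, -1.0]]
ft_force: [-0.0, -0.3, -0.6]
width: 0.178
grip_force: 58.7
```

Emit:
carry_out --pt "1 0 0 0 0 0 0" --pt "1 0 0 0 0 0 0" --pt "1 0 0 0 0 0 0" --pt "1 0 0 0 0 0 0" --pt "1 0 0 0 0 0 0" --pt "1 0 0 0 0 0 0" --pt "1 0 0 0 0 0 0" --pt "1 0 0 0 0 0 0"

```text
time_s: 19.15
tool_pos: [0.4818, -0.3863, 0.0968]
tool_rot: [[-0.33, 0.944, 0.0], [0.944, 0.33, -0.0], [-0.0, 0.0, -1.0]]
ft_force: [-0.4, -0.6, 0.2]
width: 0.176
grip_force: 58.7
```

The pin is down in the hole. I'll open fully and then lift away.

Emit:
carry_out --pt "-1 0 0 0 0 0 0" --pt "-1 0 0 0 0 0 0" --pt "-1 0 0 0 0 0 0" --pt "-1 0 0 0 0 0 0" --pt "-1 0 0 0 0 0 0" --pt "-1 0 0 0 0 0 0" --pt "-1 0 0 0 0 0 0" --pt "-1 0 0 0 0 0 0"

```text
time_s: 19.95
tool_pos: [0.4818, -0.3863, 0.0968]
tool_rot: [[-0.33, 0.944, 0.0], [0.944, 0.33, -0.0], [-0.0, 0.0, -1.0]]
ft_force: [-0.2, -0.1, -0.0]
width: 1.001
grip_force: 0.0
```

Emit:
carry_out --pt "-1 0 0 0.01 0 0 0" --pt "-1 0 0 0.03 0 0 0" --pt "-1 0 0 0.06 0 0 0" --pt "-1 0 0 0.1 0 0 0" --pt "-1 0 0 0.14 0 0 0" --pt "-1 0 0 0.18 0 0 0" --pt "-1 0 0 0.19 0 0 0" --pt "-1 0 0 0.19 0 0 0"

```text
time_s: 20.75
tool_pos: [0.483, -0.3868, 0.2901]
tool_rot: [[-0.33, 0.944, 0.005], [0.944, 0.33, -0.004], [-0.005, 0.004, -1.0]]
ft_force: [0.0, 0.4, -0.8]
width: 1.0
grip_force: 0.0
```

Run:
```python
from h import *
p=cams.snapshot("side"); s=readout.observe();print(s["tool_pos"],s["width"],s["ft_force"])
cv2.imwrite("pics/s9.png",cv2.resize(p["color"][130:380,170:410],(576,600),interpolation=cv2.INTER_CUBIC))
```

```text
[ 0.48200151 -0.38630637  0.28756438] 0.9960676867487928 [-0.34836773  0.98171135 -0.61950616]
```

View pics/s9.png

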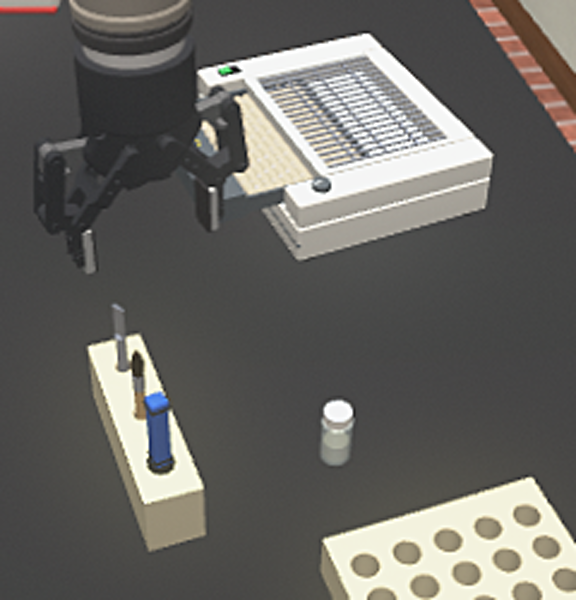

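The pin tool stands upright with its guard down on the stand at (160,462). The slide is out, the other items are undisturbed, and the gripper is clear.

```bash
python3 -c "
from bench import bot
print(bot.hand_in())"
```

```text
the job is handed in; nothing more can be done
None
```

The filter slide was pushed out to its stop with the release held down, the pin tool is back upright in its hole, the bystanders in view of the last picture looked undisturbed, and the job is handed in at about 21 s; no verdict was returned.

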